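Close both drive trays, then hold the service lid at 60 degrees

TASK

Both drive trays of the storage unit on the bench have just been loaded: push them fully home, then lift the unit's hinged service lid by its bow handle and hold it open at 60 degrees so that I can look in at the connectors behind the trays. The lid falls shut by itself, so finish while still holding it there, steady in the gripper; do not let go. Leave everything else on the bench and on the unit where it is.

Things in the scene. Friction and masses are not known exactly. Their poses are not given: they have to be found in the camera images.
- unit: storage unit on the bench, fixed: beige steel box 280 mm deep (x) x 260 wide (y; 288 over its front ears) x 98 high. Origin: centre of its underside; x points from front (robot side) to rear, y to its left, z up. Front panel at x = -140 mm, with two drive trays side by side in its upper half. The service lid covers the top from the front to x = +45 mm; the top behind that is fixed
- tray_l (a joint): how far the left drive tray (unit's +y side) stands out, m: 0 = fully home, front flush; up to 0.05 out, towards the robot along the unit's -x. Stiff runners (about 3 N of drag) keep it where it is left; it stops hard at 0
- tray_r (a joint): the same for the right drive tray (unit's -y side)
- tray_l_handle (a point): middle of the left tray's pull handle: bar 8 mm thick, 60 mm long, parallel to the unit's y, centre line 22 mm in front of the tray's front plate and 71.5 mm above the bench (26.5 mm below the unit's top). The plate is 106 mm wide (y) and 36 mm high, centred on the bar, 60 mm left of the unit's middle
- tray_r_handle (a point): the same for the right tray, 60 mm to the right of the unit's middle
- lid (a joint): opening angle of the service lid, rad: 0 = shut, lying flat; grows as its front edge rises; end stop at 1.8. It weighs 0.3 to 0.65 kg, turns freely and falls shut whenever it is let go below about 1.4 rad. 60 degrees = 1.047 rad
- lid_handle (a point): middle of the lid's bow handle: round bar 10 mm thick, 100 mm long, parallel to the hinge, on a leg at each end, centre line 36 mm above the lid's upper face and 23 mm behind the lid's front edge. Lid shut: 134.5 mm above the bench, 162 mm in front of the hinge axis and 38 mm above it; swings with the lid on an arc of radius 166 mm about the hinge
- lid_hinge (a point): middle of the lid's hinge axis, which is level, parallel to the unit's y axis, at the unit's x = +45 mm, 96.5 mm above the bench; fixed to the unit
- screwdriver: loose bystander: screwdriver with a dark handle, about 200 mm long, lying beside the unit's left side; origin under its middle
- spare_drive: loose bystander: spare disk drive, flat aluminium block 147 x 100 x 26 mm, lying beside the unit's right side; origin at the centre of its underside
- tape_roll: loose bystander: roll of label tape, white ring 54 mm across and 19 mm high, lying on the fixed rear part of the unit's top, behind the lid's hinge; origin at the centre of its underside
- transceiver: loose bystander: small steel plug-in module 56 x 14 x 11 mm, lying on the bench in front of the unit (robot side); origin at the centre of its underside
- tester: loose bystander: handheld tester, black, 160 x 75 x 36 mm, lying on the right of the bench; origin at the centre of its underside
- mini_switch: loose bystander: flat white five-socket network box 90 x 130 x 29 mm on the left of the bench; origin at the centre of its underside
- mug: loose bystander: white mug 80 mm across (plus handle), 95 mm high, on the left of the bench; origin at the centre of its underside

How it is judged:
By the outcome, as a careful person would: the job done as asked, in the order asked, and still so for the second after the job is handed in, while the arm keeps its last pose, push and grip.
It also fails if it takes over 54 s, if anything falls off the work surface, if the arm or the gripper's body presses on something with over 40 N, if the wrist force passes 120 N, or if a joint passes its speed limit or range.

ROBOT

A 6-joint arm with a two-finger parallel gripper is mounted at the origin on the work surface. World frame = base frame: x ahead of the robot, y to its left, z up, the work surface at z = 0. Lengths are in mm, angles in rad, forces in N, time in s.
With the tool pointing down it reaches from about 275 to 750 mm from the base axis. Payload 10.2 kg.
Tool frame: the origin (TCP) lies between the finger pads; the fingertips stand 11 mm ahead of it and the grasp point (between the pads) lies 8 mm behind it (ctrl.nose_length is the distance from the TCP to the fingertips, in mm); x points along the fingers, y is the direction in which the jaws open and shut, and the axes are right-handed (so a half turn about x gives the same grasp; the last joint's range is limited). The gripper opens to 85 mm and grips with 20 to 120 N. Pads are 22 mm wide; open, the fingers measure 114 mm over their backs; the gripper's body (76 mm by 85 mm) begins 54 mm behind the grasp point. The pads swing forward as they close: fully open they stand 13 mm farther back than shut.
Start: joints at [-1.434, 0.313, 1.498, -0, 1.331, -0.223], TCP at [184.833, -491.394, 242.294] pointing down, gripper open.
Joint ranges: [-2.94, 2.94], [-0.97, 2.17], [0.19, 2.56], [-1.23, 4.37], [0.02, 3.11], [-2.88, 2.88]. Speed limits (rad/s): [2.39, 2.39, 3.01, 3.14, 3.14, 3.14].

INTERFACE

Orientations are given as a unit quaternion [w, x, y, z].
In Python, from rig import ctrl, capture, ticket gives the robot as it stands.
- The arm moves only by the tool step_arm, never from a script. Its argument "commands" is a list of rows, each a list of 2 entries, a list of its own where there are three numbers: the shift along the world's x, y, z normalised to -1 to 1, where 1 is 0.04 m, then the turn about the world's z normalised to -1 to 1, where 1 is 180 degrees. A call has 1 to 5 rows; each row shifts and turns the commanded pose from where the row before left it; what a row does not reach is not made up. A row lasts 1/10 s, in which the tool goes at most 50 mm and 8.59 degrees, less where a joint would pass 70% of its speed; a pose out of reach is approached as far as the arm can. A call with a number of a shift or a turn outside -1 to 1 is refused whole. A call with a gripper value outside its range is refused whole. "gripper" is the closure, from -1 (fully open) to 1 (shut), so that 0 is half open, set as the call begins (left out, the last holds). The fingers move at their own pace and stop on an object; "force" is the grip in N (left out, the last holds). Time passes only in rows, so rows that do not move let the fingers close. It gives the time, the measured TCP pose, the force and the opening at its end, in the units of the state.
- ctrl.sense(): the state, without advancing time (a new reading comes with each control period).
- capture(name): name is "scene" or "top" or "wrist"; returns a dict with "image" (480x640x3 uint8, blue, green, red), "fov_y" (degrees; the focal length in pixels is half the picture's height over the tangent of half this angle, whatever the lens; pixels are square), "cx", "cy" (the principal point, pixels), "k1" (the pictures are not rectified: a ray, as slopes to the right and down, at radius r is drawn at 1 + k1 r^2 times it, then the intrinsics apply), "origin" and "orientation" of the camera in the world. Camera axes: x right, y down, z forward; pixel columns grow to the right and rows downward; lengths in mm; the calibration is good to about 2 mm. A picture is of the moment at which its call begins. There is no depth.
- ticket.finish_job(): hands the job in, once; it reports no verdict.
The state is a dict: "time_s": time; "joints": joint angles; "dq": joint speeds; "tau": joint torques, N m; "eef_pos": TCP position; "ee_rot": TCP orientation; "force": force on the tool from outside, world axes, zero at the start; "wrist_torque": the same for the moment, N m; "grip_width": opening from 0.0 (shut) to 1.0 (fully open).
Only numpy, scipy, OpenCV 4.12 (cv2) and the standard library are available. Lean on these libraries where they do the work, as an engineer would, in place of code of your own. Each camera call takes 0.05 s, during which the arm holds its last target.

## Working session

There is one attempt and no reset: what is moved stays moved. The work goes in short steps, Python scripts to look and compute and a tool call to move; the robot and the scene stay as the last step left them, time stands still between calls to the robot, and variables do not carry over. Pictures are saved under pics/ and viewed, and the job is handed in when it is done.

Besides the shell and the picture viewer there is one more tool, called by a JSON object that holds its "api" and its "payload", one argument or row to a line. step_arm: Moves the arm, as the interface text tells. Its arguments: {"type":"object","properties":{"commands":{"type":"array","items":{"type":"array"}},"gripper":{"type":"number"},"force":{"type":"number"}},"required":["commands"]}

```bash
ls; mkdir -p pics; cat > h.py <<'E'
import numpy as np, cv2, pickle
from rig import ctrl, capture, ticket
from scipy.spatial.transform import Rotation as R
def snap(n,f):
    c=capture(n); cv2.imwrite(f'pics/{f}.png',c['image']); pickle.dump(c,open(f'pics/{f}.pkl','wb')); return c
def load(f): return pickle.load(open(f'pics/{f}.pkl','rb'))
def Rc(c):
    q=c['orientation']; return R.from_quat([q[1],q[2],q[3],q[0]]).as_matrix()
def f_(c): return 240/np.tan(np.radians(c['fov_y']/2))
def ray(c,u,v):
    f=f_(c); d=np.array([(u-c['cx'])/f,(v-c['cy'])/f]); s=d.copy()
    for _ in range(30): s=d/(1+c['k1']*(s@s))
    return Rc(c)@np.array([s[0],s[1],1])
def atz(c,u,v,z):
    r=ray(c,u,v); o=np.array(c['origin']); return o+r*(z-o[2])/r[2]
def proj(c,p):
    q=Rc(c).T@(np.array(p)-np.array(c['origin'])); s=q[:2]/q[2]; s=s*(1+c['k1']*(s@s)); return s*f_(c)+[c['cx'],c['cy']]
def crop(f,x0,y0,x1,y1,k,out):
    im=cv2.imread(f'pics/{f}.png')[y0:y1,x0:x1]; cv2.imwrite(f'pics/{out}.png',cv2.resize(im,None,fx=k,fy=k,interpolation=cv2.INTER_CUBIC))
E
python3 - <<'E'
from h import *
for n in('scene','top','wrist'):
    c=snap(n,n+'0'); print(n,{k:v for k,v in c.items() if k!='image'})
s=ctrl.sense();print(s, ctrl.nose_length)
E
```

```text
pics
scene {'fov_y': 55.4958175154282, 'cx': 316.47771347227814, 'cy': 240.74220284973472, 'k1': 0.02164431509216159, 'origin': array([976.95767496, 737.31701306, 977.0069569 ]), 'orientation': array([-0.08319137,  0.2151596 ,  0.89781422, -0.37512021])}
top {'fov_y': 49.60758925888434, 'cx': 315.0144530659494, 'cy': 233.87498612375376, 'k1': 0.03065907371153313, 'origin': array([ 409.58201596,  -26.08010987, 1746.9234365 ]), 'orientation': array([ 0.03328058, -0.69956802,  0.71253947, -0.04224328])}
wrist {'fov_y': 68.90563663703708, 'cx': 318.31038893871977, 'cy': 243.98550310593325, 'k1': -0.013690041153510791, 'origin': array([ 259.07507415, -463.69544669,  373.12672157]), 'orientation': array([ 0.12716335,  0.8125147 , -0.56197073, -0.08853382])}
{'time_s': 0.15, 'joints': array([-1.43439046e+00,  3.13293921e-01,  1.49824473e+00, -4.34539951e-06,
        1.33104333e+00, -2.23389523e-01]), 'dq': array([-0.00123437, -0.00023042, -0.00233666,  0.00116575,  0.00027987,
        0.00023246]), 'tau': array([ 1.25944240e-03, -4.12366176e+01, -2.59796351e+01, -1.43076413e-04,
        3.23821383e-03, -9.74375098e-06]), 'eef_pos': array([ 184.80983727, -491.19427699,  241.88735992]), 'ee_rot': array([ 0.12617268,  0.69570906,  0.12687171, -0.69568163]), 'force': array([ 0.93849526,  0.56581541, -0.48017709]), 'wrist_torque': array([ 0.02367727, -0.03672505, -0.02887596]), 'grip_width': 1.0005419510545788} 11.0
```

View pics/scene0.png

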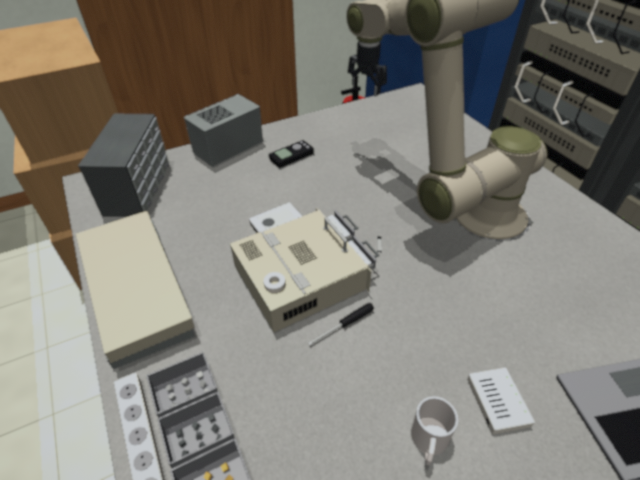

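View pics/top0.png

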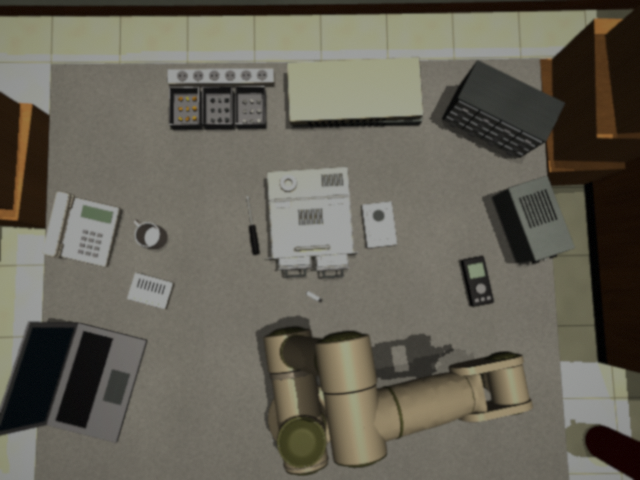

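View pics/wrist0.png

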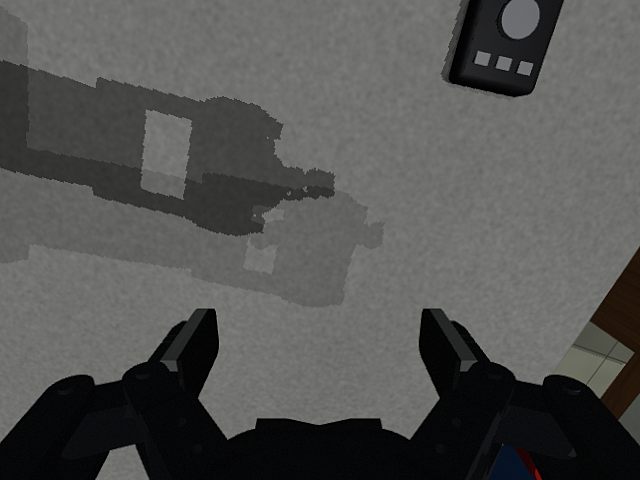

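```bash
python3 - <<'E'
from h import *
crop('top0',190,90,370,290,4,'topc'); 
im=cv2.imread('pics/topc.png');print(im.shape)
cv2.imwrite('pics/topc.png',im[:600] if im.shape[0]<=600 else cv2.resize(cv2.imread('pics/top0.png')[100:300,200:400],None,fx=3,fy=3,interpolation=cv2.INTER_CUBIC))
E
```

```text
(800, 720, 3)
```

View pics/topc.png

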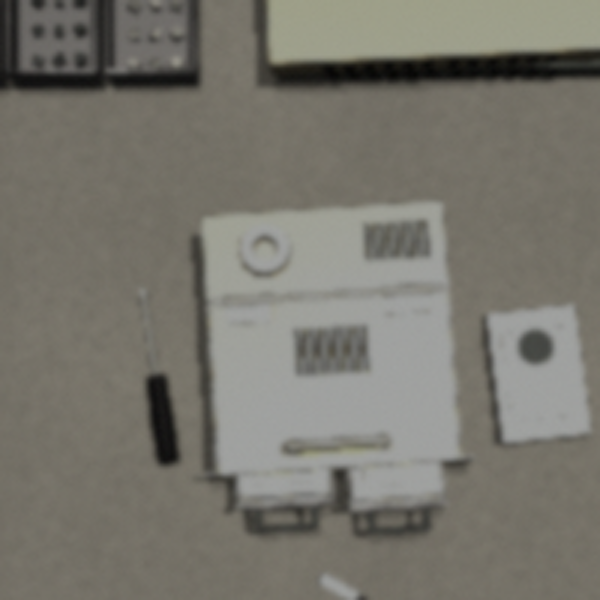

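```bash
python3 - <<'E'
from h import *
crop('scene0',220,190,400,330,4.4,'scc')
q=[ 0.12617268,  0.69570906,  0.12687171, -0.69568163]
print(R.from_quat(q[1:]+q[:1]).as_matrix())
E
```

```text
[[-1.38719773e-04  3.52083627e-01 -9.35968536e-01]
 [ 9.79564839e-04 -9.35968048e-01 -3.52083588e-01]
 [-9.99999511e-01 -9.65682824e-04 -2.15051466e-04]]
```

View pics/scc.png

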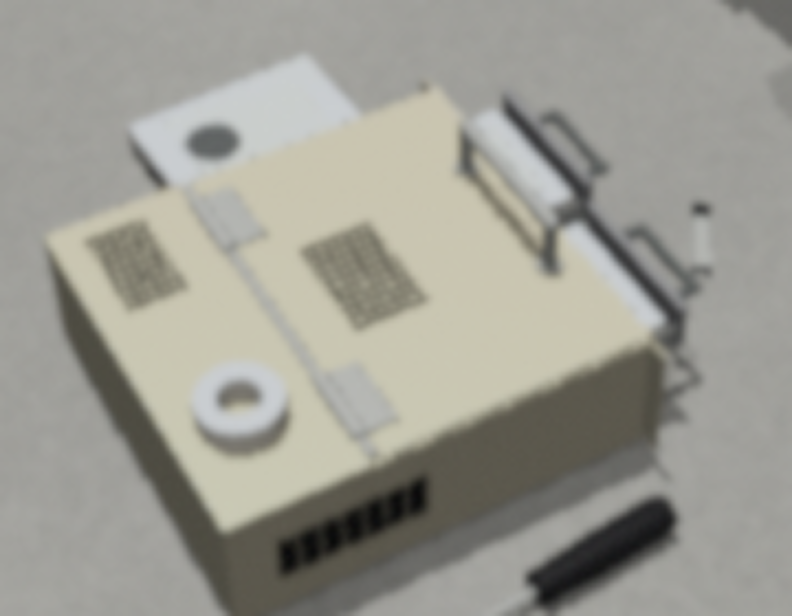

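```bash
python3 - <<'E'
from h import *
c=load('top0')
P=lambda u,v,z: atz(c,200+(u-1)/3,100+(v-1)/3,z)[:2].round(1)
for n,u,v,z in [('RL',202,217,98),('RR',443,203,98),('FR',462,460,98),('FL',210,473,98),('lidL',285,446,134.5),('lidR',390,440,134.5),('tlL',250,528,71.5),('tlR',317,524,71.5),('trL',358,531,71.5),('trR',428,527,71.5),('hingeL',212,301,98),('hingeR',446,287,98),('tape',265,249,117),('transc',343,587,11)]: print(n,P(u,v,z))
c=load('scene0')
P=lambda u,v,z: atz(c,220+u/4.4,190+v/4.4,z)[:2].round(1)
for n,u,v,z in [('RL',222,530,98),('RR',48,238,98),('FR',435,90,98),('FL',660,342,98),('lidL',552,228,134.5),('lidR',464,128,134.5),('tlL',693,291,71.5),('tlR',634,232,71.5),('trL',604,171,71.5),('trR',546,117,71.5)]: print(n,P(u,v,z))
E
```

```text
RL [789.9 102.5]
RR [ 801.1 -157.5]
FR [ 522.9 -170.6]
FL [513.9  96.7]
lidL [538.2  16. ]
lidR [542.5 -93.1]
tlL [455.9  56.4]
tlR [458.8 -15.4]
trL [450.5 -59.2]
trR [ 453.4 -134.4]
hingeL [698.2  92.7]
hingeR [ 709.2 -158.4]
tape [749.9  34.5]
transc [390.6 -42.6]
RL [791.5 101.3]
RR [ 801.9 -153.6]
FR [ 526.6 -167.5]
FL [511.1  93.3]
lidL [540.   13.2]
lidR [545.5 -89.3]
tlL [457.   47.1]
tlR [462.8 -13.9]
trL [451.1 -71.5]
trR [ 459.  -135.4]
```

{"api": "step_arm", "payload": {
  "commands": [
    [[0.58, 0.97, 0], -0.01],
    [[0.58, 0.97, 0], -0.01],
    [[0.58, 0.97, 0], -0.01],
    [[0.58, 0.97, 0], -0.01],
    [[0.58, 0.97, 0], -0.01]
  ],
  "gripper": 1,
  "force": 40
}}

```text
time_s: 0.65
eef_pos: [301.4, -295.7, 242.2]
ee_rot: [0.071, 0.704, 0.071, -0.704]
force: [0.5, -1.2, 1.0]
grip_width: 0.149
```

{"api": "step_arm", "payload": {
  "commands": [
    [[0.58, 0.97, -0.2], -0.01],
    [[0.58, 0.97, -0.2], -0.01],
    [[0.58, 0.97, -0.2], -0.01],
    [[0.58, 0.97, -0.2], -0.01],
    [[0.58, 0.97, -0.2], -0.01]
  ]
}}

```text
time_s: 1.15
eef_pos: [417.4, -101.6, 202.0]
ee_rot: [0.016, 0.707, 0.016, -0.707]
force: [0.5, -0.5, 0.8]
grip_width: 0.003
```

{"api": "step_arm", "payload": {
  "commands": [
    [[0, 0, 0], 0],
    [[0, 0, 0], 0]
  ]
}}

```text
time_s: 1.35
eef_pos: [416.9, -102.7, 202.1]
ee_rot: [-0.017, -0.707, -0.017, 0.707]
force: [0.1, -0.5, -1.0]
grip_width: 0.0
```

```bash
python3 - <<'E'
from h import *
c=snap('wrist','w1')
for p in [(453.5,-100,71.5),(458.6,18.5,71.5),(540.5,-37,134.5)]: print(proj(c,p))
E
```

```text
[316.86494173 190.95813182]
[157.82309244 176.501928  ]
[199.44632907  33.0195801 ]
```

View pics/w1.png

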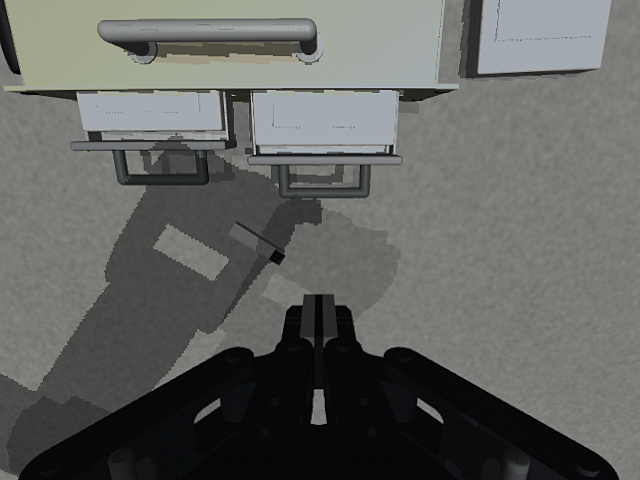

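```bash
python3 - <<'E'
from h import *
c=load('w1')
for u,v,z in [(325,193,71.5),(284,194,71.5),(364,193,71.5),(162,181,71.5),(121,182,71.5),(203,180,71.5),(208,31,134.5),(102,33,134.5),(313,28,134.5)]: print(atz(c,u,v,z).round(1))
E
```

```text
[ 452.3 -106.2   71.5]
[450.  -75.4  71.5]
[ 453.7 -135.5   71.5]
[455.4  15.7  71.5]
[453.2  46.5  71.5]
[457.6 -15.   71.5]
[541.6 -41.3 134.5]
[538.5  12.3 134.5]
[545.4 -93.9 134.5]
```

{"api": "step_arm", "payload": {
  "commands": [
    [[0, -0.06, -0.8], 0],
    [[0, 0, -0.8], 0],
    [[0, 0, -0.8], 0],
    [[0, 0, -0.8], 0],
    [[0, 0, 0], 0]
  ]
}}

```text
time_s: 1.9
eef_pos: [414.8, -106.2, 71.9]
ee_rot: [-0.014, -0.705, -0.016, 0.709]
force: [-0.0, -0.2, 0.0]
grip_width: 0.0
```

{"api": "step_arm", "payload": {
  "commands": [
    [[0.2, 0.01, 0], 0],
    [[0.2, 0.01, 0], 0],
    [[0.2, 0.01, 0], 0],
    [[0.2, 0.01, 0], 0],
    [[0.2, 0.01, 0], 0]
  ]
}}

```text
time_s: 2.4
eef_pos: [457.6, -103.8, 74.8]
ee_rot: [0.016, 0.707, 0.016, -0.707]
force: [-3.6, -0.8, 2.5]
grip_width: -0.0
```

{"api": "step_arm", "payload": {
  "commands": [
    [[0.15, 0.01, 0], 0],
    [[0.15, 0.01, 0], 0],
    [[0.15, 0.01, 0], 0],
    [[0.05, 0, 0], 0],
    [[0, 0, 0], 0]
  ]
}}

```text
time_s: 2.9
eef_pos: [477.2, -102.5, 74.2]
ee_rot: [0.016, 0.707, 0.016, -0.707]
force: [-0.5, -0.0, -0.8]
grip_width: -0.003
```

{"api": "step_arm", "payload": {
  "commands": [
    [[0.05, 0, 0], 0],
    [[0.05, 0, 0], 0],
    [[0, 0, 0], 0]
  ]
}}

```text
time_s: 3.2
eef_pos: [480.8, -102.4, 74.2]
ee_rot: [-0.016, -0.707, -0.016, 0.707]
force: [-2.0, 1.7, 0.5]
grip_width: 0.002
```

{"api": "step_arm", "payload": {
  "commands": [
    [[0.05, 0, 0], 0],
    [[0, 0, 0], 0]
  ]
}}

```text
time_s: 3.4
eef_pos: [482.9, -102.4, 74.2]
ee_rot: [-0.016, -0.707, -0.016, 0.707]
force: [-2.3, 1.5, 0.4]
grip_width: 0.001
```

{"api": "step_arm", "payload": {
  "commands": [
    [[0.05, 0, 0], 0],
    [[0, 0, 0], 0]
  ]
}}

```text
time_s: 3.6
eef_pos: [484.5, -102.4, 74.1]
ee_rot: [-0.016, -0.706, -0.016, 0.707]
force: [-4.5, 2.2, 2.1]
grip_width: -0.0
```

{"api": "step_arm", "payload": {
  "commands": [
    [[0.05, 0, 0], 0],
    [[0, 0, 0], 0]
  ]
}}

```text
time_s: 3.8
eef_pos: [484.8, -102.3, 74.0]
ee_rot: [-0.016, -0.705, -0.017, 0.709]
force: [-15.7, 0.4, 8.6]
grip_width: 0.002
```

{"api": "step_arm", "payload": {
  "commands": [
    [[-0.6, 0, 0], 0],
    [[-0.9, 0.1, 0], 0],
    [[-0.25, 0.95, 0], 0],
    [[0, 0.95, 0], 0],
    [[0, 0.9, 0], 0]
  ]
}}

```text
time_s: 4.3
eef_pos: [417.4, 14.3, 74.8]
ee_rot: [0.016, 0.708, 0.015, -0.706]
force: [0.7, 0.3, -1.0]
grip_width: 0.005
```

{"api": "step_arm", "payload": {
  "commands": [
    [[0, 0, 0], 0],
    [[0, 0, 0], 0]
  ]
}}

```text
time_s: 4.5
eef_pos: [417.6, 13.5, 74.6]
ee_rot: [0.017, 0.708, 0.016, -0.706]
force: [0.2, -0.1, -0.2]
grip_width: 0.001
```

{"api": "step_arm", "payload": {
  "commands": [
    [[0.25, 0.02, 0], 0],
    [[0.25, 0.02, 0], 0],
    [[0.25, 0.02, 0], 0],
    [[0.25, 0.02, 0], 0],
    [[0.25, 0.02, 0], 0]
  ]
}}

```text
time_s: 5.0
eef_pos: [467.5, 17.1, 74.0]
ee_rot: [-0.016, -0.707, -0.016, 0.707]
force: [-3.5, -2.9, -0.4]
grip_width: -0.0
```

{"api": "step_arm", "payload": {
  "commands": [
    [[0.05, 0, 0], 0],
    [[0.05, 0, 0], 0],
    [[0, 0, 0], 0]
  ]
}}

```text
time_s: 5.3
eef_pos: [471.0, 17.5, 74.2]
ee_rot: [0.016, 0.707, 0.016, -0.707]
force: [-0.2, -1.0, 0.1]
grip_width: 0.001
```

{"api": "step_arm", "payload": {
  "commands": [
    [[0.05, 0, 0], 0],
    [[0.05, 0, 0], 0],
    [[0, 0, 0], 0]
  ]
}}

```text
time_s: 5.6
eef_pos: [474.9, 17.6, 74.3]
ee_rot: [0.016, 0.707, 0.016, -0.707]
force: [-0.8, 0.2, 0.3]
grip_width: -0.001
```

{"api": "step_arm", "payload": {
  "commands": [
    [[0.05, 0, 0], 0],
    [[0, 0, 0], 0]
  ]
}}

```text
time_s: 5.8
eef_pos: [477.0, 17.6, 74.3]
ee_rot: [0.016, 0.707, 0.016, -0.707]
force: [-1.2, 1.7, -0.3]
grip_width: 0.001
```

{"api": "step_arm", "payload": {
  "commands": [
    [[0.05, 0, 0], 0],
    [[0, 0, 0], 0]
  ]
}}

```text
time_s: 6.0
eef_pos: [478.5, 17.6, 74.2]
ee_rot: [-0.016, -0.706, -0.016, 0.707]
force: [-5.7, 2.0, 2.4]
grip_width: 0.002
```

{"api": "step_arm", "payload": {
  "commands": [
    [[0.05, 0, 0], 0],
    [[0, 0, 0], 0]
  ]
}}

```text
time_s: 6.2
eef_pos: [478.8, 17.7, 74.1]
ee_rot: [-0.016, -0.705, -0.017, 0.709]
force: [-15.8, -0.0, 9.6]
grip_width: -0.0
```

{"api": "step_arm", "payload": {
  "commands": [
    [[-0.7, 0, 0], 0],
    [[-0.4, 0, 0.9], 0.045],
    [[0, 0, 0.9], 0.045],
    [[0, 0, 0.9], 0.045],
    [[0, -0.1, 0.6], 0.045]
  ]
}}

```text
time_s: 6.7
eef_pos: [437.9, 13.2, 209.2]
ee_rot: [0.216, 0.675, 0.214, -0.672]
force: [0.8, 0.9, -0.1]
grip_width: -0.001
```

{"api": "step_arm", "payload": {
  "commands": [
    [[0.5, -0.35, 0], 0.045],
    [[0.5, -0.35, 0], 0.045],
    [[0.5, -0.35, 0], 0.045],
    [[0.5, -0.3, 0], 0.045],
    [[0.5, 0, 0], 0.045]
  ],
  "gripper": -1
}}

```text
time_s: 7.2
eef_pos: [538.3, -42.2, 206.6]
ee_rot: [0.435, 0.559, 0.433, -0.558]
force: [-0.9, -0.0, 0.1]
grip_width: 0.844
```

{"api": "step_arm", "payload": {
  "commands": [
    [[0.1, 0, 0], 0.045],
    [[0, 0, 0], 0.047],
    [[0, 0, 0], 0],
    [[0, 0, 0], 0]
  ]
}}

```text
time_s: 7.6
eef_pos: [541.1, -40.8, 206.5]
ee_rot: [0.508, 0.492, 0.508, -0.492]
force: [-0.5, -0.6, -0.0]
grip_width: 1.002
```

```bash
python3 - <<'E'
from h import *
c=snap('wrist','w2'); snap('scene','s2')
s=ctrl.sense(); q=s['ee_rot']; M=R.from_quat([*q[1:],q[0]]).as_matrix(); print(M[:,1],np.degrees(np.arctan2(M[1,1],M[0,1])), s['joints'])
print(proj(c,(541.7,-40.5,134.5)))
crop('s2',220,170,400,310,4.4,'s2c')
E
```

```text
[9.99449331e-01 3.31744999e-02 6.97564572e-04] 1.9011081149402016 [-2.91114793e-01  3.80215675e-01  1.49962660e+00 -1.98864814e-05
  1.26100809e+00 -3.24289245e-01]
[317.78226981 263.45877314]
```

View pics/w2.png

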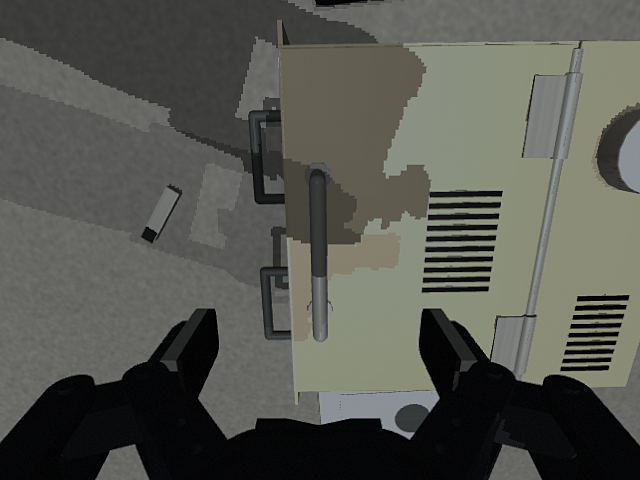

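View pics/s2c.png

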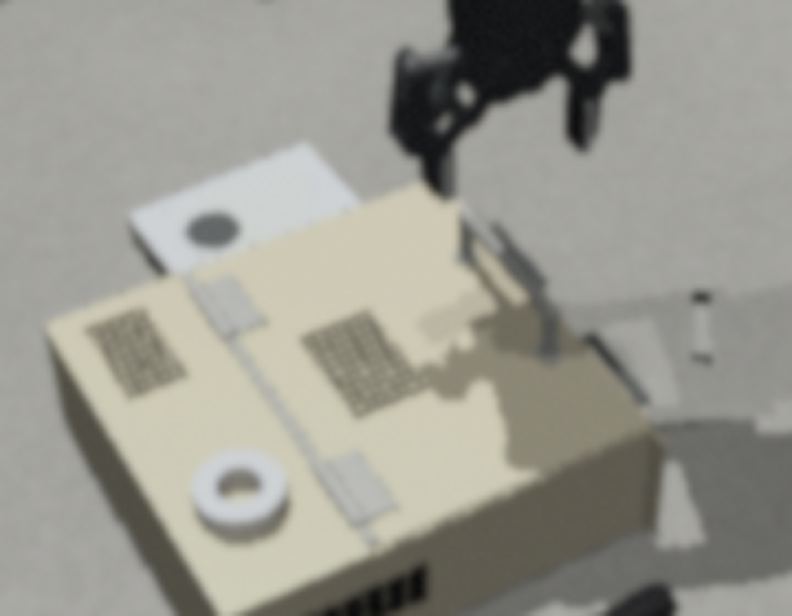

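{"api": "step_arm", "payload": {
  "commands": [
    [[0, 0, -0.5], 0.005],
    [[0, 0, -0.5], 0],
    [[0, 0, -0.5], 0],
    [[0, 0, -0.5], 0],
    [[0, 0, 0], 0]
  ]
}}

```text
time_s: 8.2
eef_pos: [539.7, -40.3, 124.2]
ee_rot: [0.511, 0.487, 0.514, -0.488]
force: [-0.6, -0.4, 0.0]
grip_width: 0.999
```

{"api": "step_arm", "payload": {
  "commands": [
    [[0, 0, 0], 0],
    [[0, 0, 0], 0],
    [[0, 0, 0], 0],
    [[0, 0, 0], 0],
    [[0, 0, 0], 0]
  ],
  "gripper": 1,
  "force": 50
}}

```text
time_s: 8.7
eef_pos: [541.0, -40.6, 126.7]
ee_rot: [0.513, 0.487, 0.513, -0.487]
force: [0.5, -0.2, 0.5]
grip_width: 0.144
```

{"api": "step_arm", "payload": {
  "commands": [
    [[0, 0, 0], 0],
    [[0, 0, 0], 0]
  ]
}}

```text
time_s: 8.9
eef_pos: [541.3, -40.6, 126.7]
ee_rot: [0.513, 0.487, 0.512, -0.487]
force: [0.6, 1.1, 2.5]
grip_width: 0.096
```

```bash
python3 - <<'E'
import numpy as np
p0=np.arctan2(38,162);r=np.hypot(38,162)
th=np.radians(np.arange(0,61,4)); X=-r*np.cos(p0+th);Z=r*np.sin(p0+th)
W=np.c_[X*np.cos(.0506),X*np.sin(.0506),Z]
acc=np.zeros(3)
for k in range(1,len(th)):
    d=np.round((W[k]-W[0])/40-acc,3); acc+=d; print(k*4,d.tolist(),(acc*40).round(1))
E
```

```text
4 [0.076, 0.004, 0.28] [ 3.   0.2 11.2]
8 [0.095, 0.005, 0.274] [ 6.8  0.4 22.2]
12 [0.115, 0.005, 0.267] [11.4  0.6 32.8]
16 [0.132, 0.007, 0.259] [16.7  0.8 43.2]
20 [0.15, 0.008, 0.248] [22.7  1.2 53.1]
24 [0.168, 0.008, 0.237] [29.4  1.5 62.6]
28 [0.183, 0.01, 0.225] [36.8  1.9 71.6]
32 [0.198, 0.01, 0.212] [44.7  2.3 80.1]
36 [0.213, 0.01, 0.197] [53.2  2.7 88. ]
40 [0.226, 0.012, 0.182] [62.2  3.2 95.2]
44 [0.238, 0.012, 0.166] [ 71.8   3.6 101.9]
48 [0.249, 0.012, 0.148] [ 81.7   4.1 107.8]
52 [0.259, 0.014, 0.131] [ 92.1   4.7 113. ]
56 [0.268, 0.013, 0.113] [102.8   5.2 117.6]
60 [0.274, 0.014, 0.093] [113.8   5.8 121.3]
```

{"api": "step_arm", "payload": {
  "commands": [
    [[0, 0, 0], 0],
    [[0, 0, 0], 0]
  ]
}}

```text
time_s: 9.1
eef_pos: [541.3, -40.6, 126.7]
ee_rot: [0.513, 0.487, 0.512, -0.487]
force: [2.5, 1.0, 3.4]
grip_width: 0.094
```

{"api": "step_arm", "payload": {
  "commands": [
    [[0.076, 0.004, 0.28], 0],
    [[0.095, 0.005, 0.274], 0],
    [[0.115, 0.005, 0.267], 0],
    [[0.132, 0.007, 0.259], 0],
    [[0.15, 0.008, 0.248], 0]
  ]
}}

```text
time_s: 9.6
eef_pos: [562.8, -39.5, 179.4]
ee_rot: [0.512, 0.486, 0.514, -0.488]
force: [-0.3, -1.7, -4.9]
grip_width: 0.093
```

{"api": "step_arm", "payload": {
  "commands": [
    [[0, 0, 0], 0],
    [[0, 0, 0], 0]
  ]
}}

```text
time_s: 9.8
eef_pos: [562.6, -39.5, 178.9]
ee_rot: [0.512, 0.486, 0.514, -0.488]
force: [-4.8, -2.1, -2.9]
grip_width: 0.093
```

```bash
python3 - <<'E'
from h import *
c=snap('wrist','w3'); snap('scene','s3')
crop('s3',220,150,400,290,4.4,'s3c')
E
```

```text
(no output)
```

View pics/w3.png

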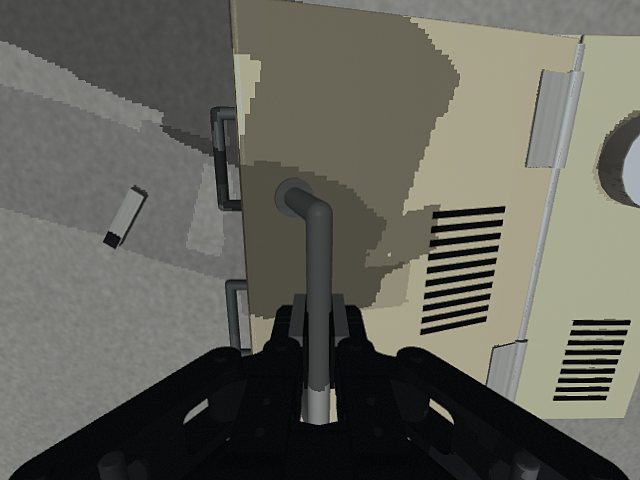

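View pics/s3c.png

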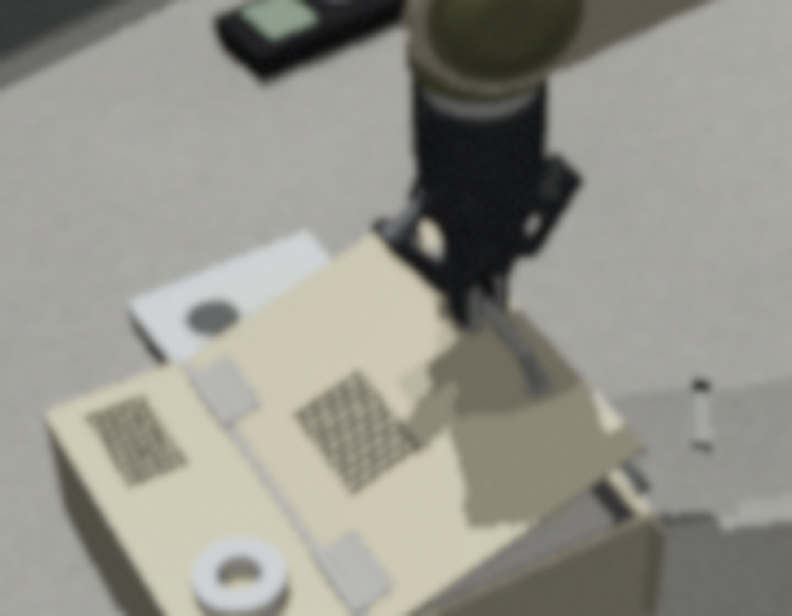

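{"api": "step_arm", "payload": {
  "commands": [
    [[0.168, 0.008, 0.237], 0],
    [[0.183, 0.01, 0.225], 0],
    [[0.198, 0.01, 0.212], 0],
    [[0.213, 0.01, 0.197], 0],
    [[0.226, 0.012, 0.182], 0]
  ]
}}

```text
time_s: 10.4
eef_pos: [601.3, -37.6, 223.0]
ee_rot: [0.512, 0.485, 0.514, -0.488]
force: [-14.5, -1.3, 11.9]
grip_width: 0.094
```

{"api": "step_arm", "payload": {
  "commands": [
    [[0.238, 0.012, 0.166], 0],
    [[0.249, 0.012, 0.148], 0],
    [[0, 0, 0], 0]
  ]
}}

```text
time_s: 10.7
eef_pos: [622.6, -36.5, 237.0]
ee_rot: [0.513, 0.487, 0.512, -0.487]
force: [-12.0, -0.2, 16.7]
grip_width: 0.095
```

{"api": "step_arm", "payload": {
  "commands": [
    [[0.259, 0.014, 0.131], 0],
    [[0.268, 0.013, 0.113], 0],
    [[0.274, 0.014, 0.093], 0],
    [[0, 0, 0], 0],
    [[0, 0, 0], 0]
  ]
}}

```text
time_s: 11.2
eef_pos: [654.8, -34.9, 249.7]
ee_rot: [0.514, 0.487, 0.512, -0.486]
force: [-5.4, 0.1, 10.1]
grip_width: 0.094
```

```bash
python3 - <<'E'
from h import *
c=snap('wrist','w4'); snap('scene','s4'); snap('top','t4')
crop('s4',220,150,400,290,4.4,'s4c'); crop('t4',200,130,380,280,4,'t4c')
s=ctrl.sense(); print(s['eef_pos'],s['force'],s['grip_width'],s['wrist_torque'])
E
```

```text
[654.58364762 -34.97025334 249.70729282] [-5.11064065 -0.70168502 10.34351124] 0.09212288025333139 [-0.07315132  0.79795212 -0.02729244]
```

View pics/w4.png

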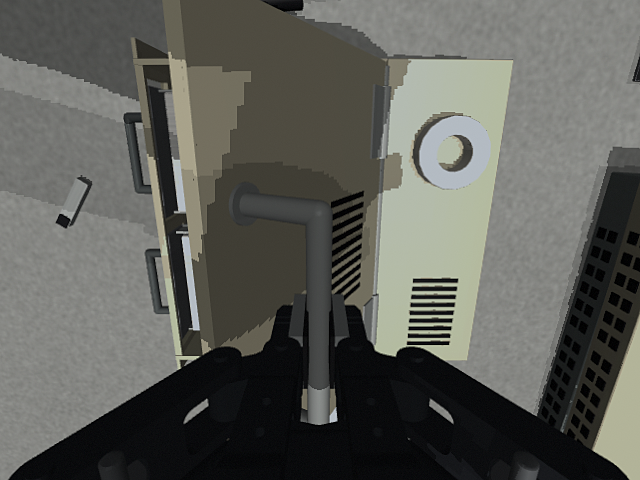

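View pics/s4c.png

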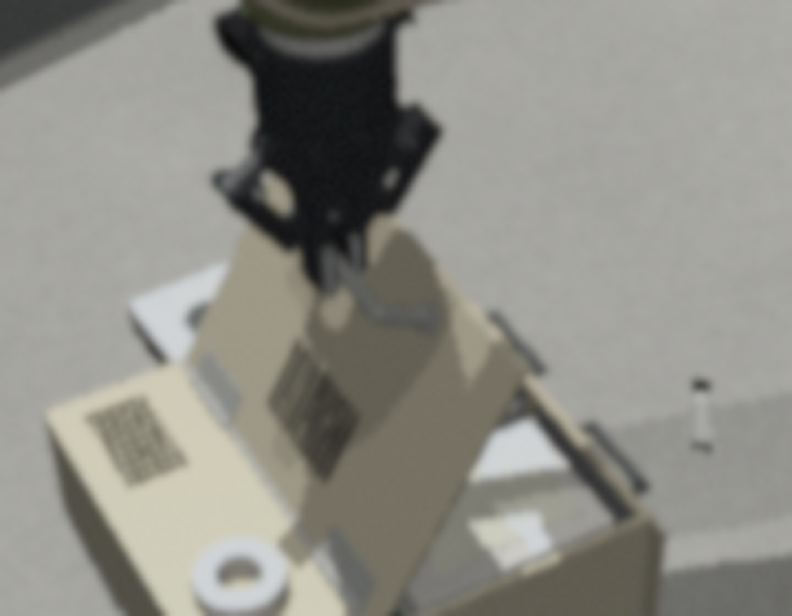

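View pics/t4c.png

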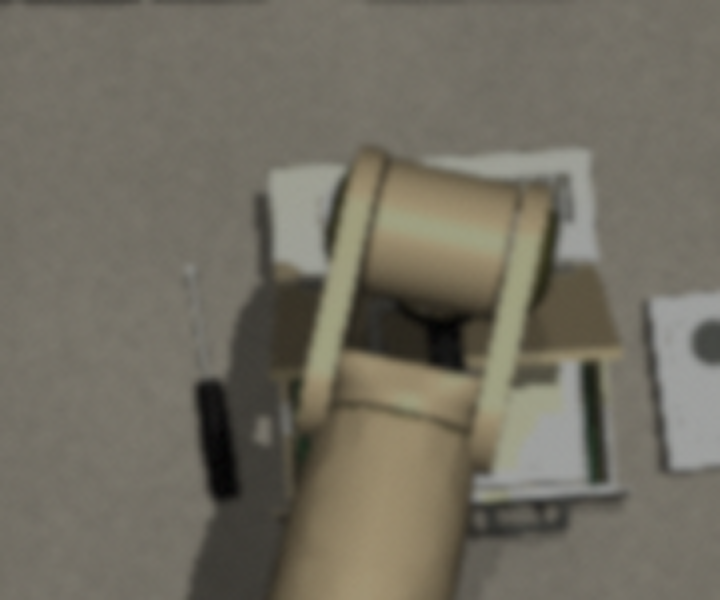

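```bash
python3 - <<'E'
from h import *
c=load('s4'); w=load('w4'); y0=.0506
ex=np.array([np.cos(y0),np.sin(y0),0]);ey=np.array([-np.sin(y0),np.cos(y0),0]);ez=np.array([0,0,1]);H=np.array([703.5,-32.3,96.5])
for th in (55,58,60,62,65):
    t=np.radians(th); f=-ex*np.cos(t)+ez*np.sin(t); n=ex*np.sin(t)+ez*np.cos(t)
    e=lambda y:H+185*f+2*n+y*ey
    s=lambda p:((proj(c,p)-[220,150])*4.4).round(0)
    b=lambda y:H+162*f+2*n+y*ey
    print(th,'scene L/R',s(e(130)),s(e(-130)),'legs base scene',s(b(46)),'wrist edge y=50',proj(w,e(50)).round(0),'legbase',proj(w,b(45)).round(0),'bar end',proj(w,H+162*f+38*n+46*ey).round(0))
print('hinge L', proj(w,H+60*ey),((proj(c,H+130*ey)-[220,150])*4.4))
E
```

```text
55 scene L/R [545. 376.] [315. 116.] legs base scene [443. 317.] wrist edge y=50 [171. 209.] legbase [220. 211.] bar end [282. 220.]
58 scene L/R [532. 374.] [303. 113.] legs base scene [431. 316.] wrist edge y=50 [188. 212.] legbase [234. 213.] bar end [303. 222.]
60 scene L/R [523. 374.] [294. 111.] legs base scene [424. 315.] wrist edge y=50 [200. 214.] legbase [244. 215.] bar end [318. 223.]
62 scene L/R [514. 373.] [285. 110.] legs base scene [416. 314.] wrist edge y=50 [213. 216.] legbase [254. 216.] bar end [333. 224.]
65 scene L/R [499. 373.] [272. 108.] legs base scene [403. 314.] wrist edge y=50 [235. 218.] legbase [272. 218.] bar end [357. 226.]
hinge L [378.6043843  155.63309994] [377.20394379 639.38045575]
```

```bash
python3 - <<'E'
from h import *
crop('s4',290,200,350,250,13,'s4d')
crop('w4',120,0,420,220,2.6,'w4d')
E
```

```text
(no output)
```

View pics/s4d.png

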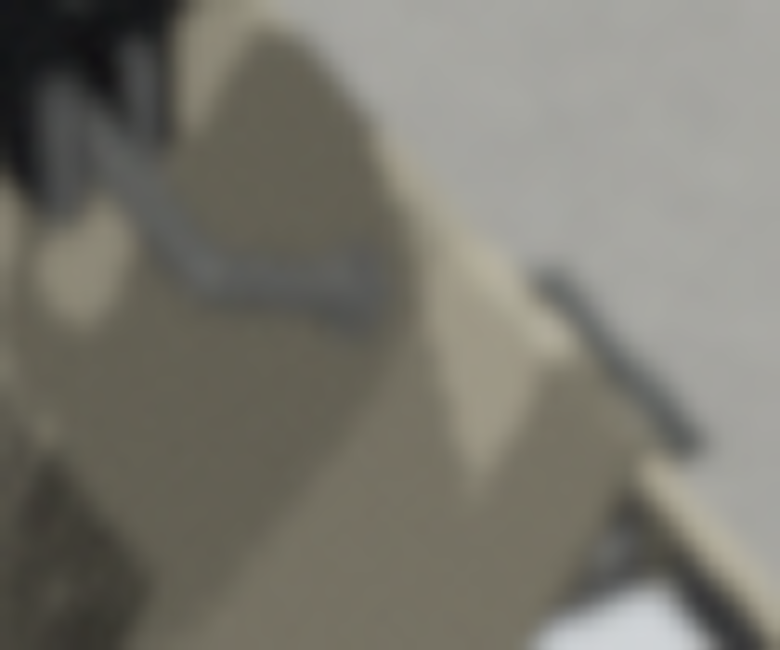

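View pics/w4d.png

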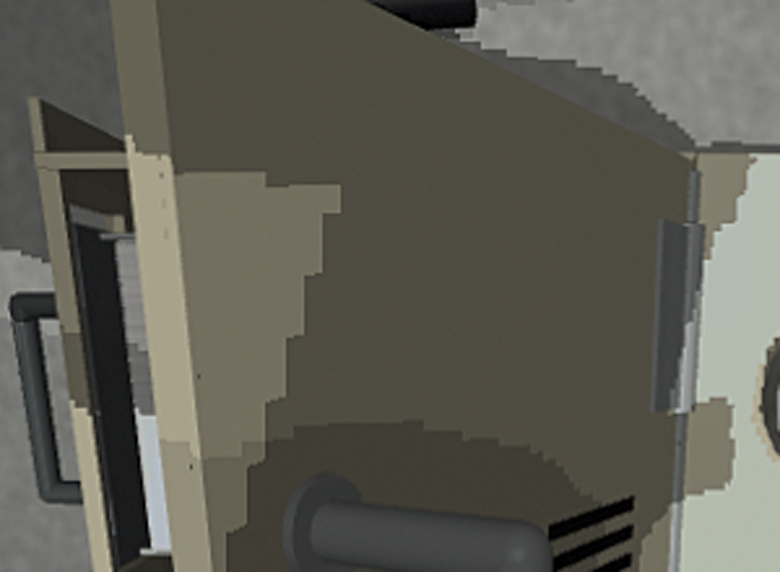

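{"api": "step_arm", "payload": {
  "commands": [
    [[-0.01, 0, 0.03], 0],
    [[0, 0, 0], 0],
    [[0, 0, 0], 0],
    [[0, 0, 0], 0],
    [[0, 0, 0], 0]
  ]
}}

```text
time_s: 11.85
eef_pos: [654.1, -35.0, 249.6]
ee_rot: [0.513, 0.487, 0.513, -0.487]
force: [-4.0, 0.0, 6.2]
grip_width: 0.095
```

{"api": "step_arm", "payload": {
  "commands": [
    [[0, 0, 0], 0],
    [[0, 0, 0], 0],
    [[0, 0, 0], 0],
    [[0, 0, 0], 0],
    [[0, 0, 0], 0]
  ]
}}

```text
time_s: 12.35
eef_pos: [654.1, -35.0, 249.6]
ee_rot: [0.513, 0.487, 0.513, -0.487]
force: [-3.9, -1.3, 5.9]
grip_width: 0.096
```

```bash
python3 - <<'E'
from h import *
snap('wrist','w5'); crop('w5',120,0,420,220,2.6,'w5d')
E
```

```text
(no output)
```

View pics/w5d.png

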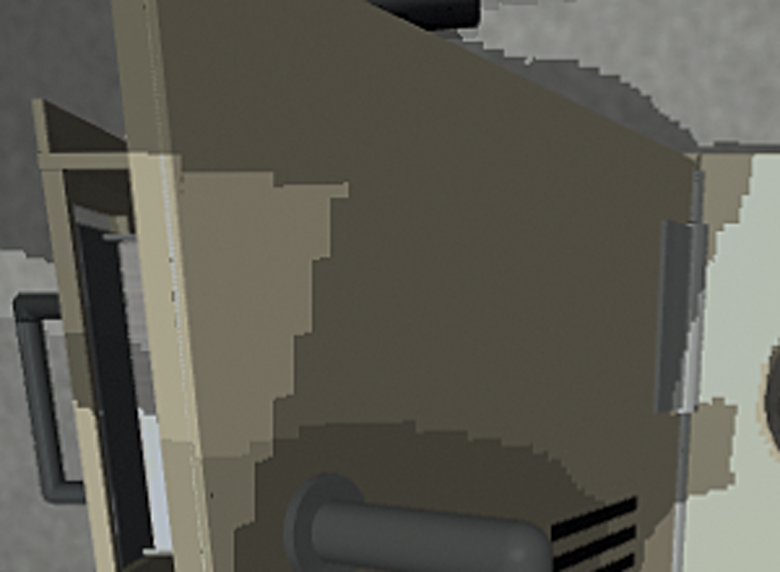

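The view is essentially unchanged: the leg base is at crop (325,520), the bar is still between the pads and the left tray is flush. The lid is steady at about 60°, so I'm handing in.

```bash
python3 -c "
from h import *
print(ticket.finish_job())"
```

```text
the job is handed in; nothing more can be done
None
```

Both drive trays are pushed home, the right one first. The service lid is being held open at about 60° by its bow handle, in the gripper at 50 N. I handed the job in at about 12.4 s, still holding the lid.

- **Trays:** each one stopped hard at about 16 N, within 1 mm of where I had calculated "fully home". The pictures show both fronts flush.
- **Lid angle:** the gripper position gives about 60.05°, and where the lid shows up in the wrist picture gives about 60°. The gripper position put the handle's arc at about 168 mm radius, not the 166 mm given. That is within calibration error, and the angle could be off by about half a degree.
- **Hold:** position and grip did not change over the last half second. About 7 N of steady push remains on the tool, because the commanded position sits slightly off the handle's arc. I had already eased it from about 11 N.
- **Rest of the bench:** the tool kept clear of everything else. In the last pictures, the items I could see looked where they were; I did not measure them again.

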